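# Fetch the dish carrier out of the drawer and hold it up level

### The job

Pull the drawer of the small benchtop cabinet out to its stop, take the steel dish carrier in it by its blue bar and lift it out, with the tin and the two stacked petri dishes still sitting in their nests, so that I can look at the dishes. Finish while holding it: keep the carrier in the gripper, level and still in the air, its underside clearly higher than the cabinet's top. The load is lopsided and must never tip; leave the drawer open and do not disturb the two bottles and the dial timer standing nearby.

Things in the scene. Friction and masses are not known exactly. Their poses are not given: they have to be found in the camera images.
- cabinet: Grey painted benchtop cabinet with one white-fronted drawer, fixed to the bench; carcass 160 (x) x 208 (y) x 115 mm high plus a 3.5 mm raised edge round its top. Origin: centre of the underside, on the bench. Its front, with the drawer, looks along its own -x; +z is up.
- drawer (a joint): Drawer travel in m: 0 shut, 0.105 fully out at its stop; slides along the cabinet's -x, needs about 3 N, stays where left. White front 10 mm thick, upper edge 113 mm above the bench. Behind it a well 90 (x) x 180 (y) mm, floor 18 mm above the bench, its other walls 40 mm high. At the stop the whole well is clear of the carcass.
- drawer_knob (a point): Centre of the dark round knob on the drawer front: 26 mm in diameter, 16 mm long, on a 12 mm stem; its centre is 27 mm in front of the front's face, midway across it, 80 mm above the bench (35 mm below the cabinet's top). Moves with the drawer; axes as the cabinet's. Can be pinched from above, across the cabinet's y.
- carrier: Loose steel dish carrier, about 0.28 kg empty, in the drawer's well with a few mm of play, along the cabinet's axes within 0.03 rad. Tray 78 (x) x 170 (y) mm with 12 mm rims; two nests at y = +49 and -49 mm, nest floor 3 mm above the underside; an upright plate at each end carries the bar. Overall height 79 mm. Origin: centre of the underside; z is up when level.
- carrier_bar (a point): Middle of the carrier's gripping bar, 70 mm above its underside. The bar runs along the carrier's y; its blue sleeve is 13 mm thick and reaches 65 mm either side. It lies some 43 mm behind the inner face of the drawer front, so open the fingers at most 50 mm when reaching down over it. The carrier hangs level if gripped firmly above the common centre of mass of carrier and load.
- tin: Round aluminium tin with its lid on, 62 mm in diameter, 32 mm high, about 0.10 to 0.20 kg, standing loose in one nest of the carrier (either one). Origin: centre of its underside.
- dish_low: Petri dish, 61 mm in diameter, 16 mm high, about 0.025 kg, lying loose in the other nest. Origin: centre of its underside.
- dish_top: Second petri dish of the same size and weight, lying loose on the first. Origin: centre of its underside.
- amber_bottle: Brown glass bottle with black cap, 66 mm in diameter, 127 mm high, standing beside the cabinet on its +y side; bystander. Origin: centre of its underside.
- dial_timer: Black dial timer, 49 x 66 x 76 mm, standing beside the cabinet on its -y side; bystander. Origin: centre of its underside.
- clear_bottle: Clear bottle with black cap, 58 mm in diameter, 122 mm high, standing on the bench to the right of the cabinet; bystander. Origin: centre of its underside.

How it is judged:
By the outcome, as a careful person would: the job done as asked, in the order asked, and still so for the second after the job is handed in, while the arm keeps its last pose, push and grip.
It also fails if it takes over 48 s, if anything falls off the work surface, if the arm or the gripper's body presses on something with over 40 N, if the wrist force passes 120 N, or if a joint passes its speed limit or range.

### The arm

A 7-joint arm with a two-finger parallel gripper is mounted at the origin on a cart in front of the work surface, level with it; the furniture and walls round the work are solid. World frame = base frame: x ahead of the robot, y to its left, z up, the work surface at z = 0. Lengths are in m, angles in rad, forces in N, time in s.
With the tool pointing down it reaches from about 0.4 to 0.85 m from the base axis. Payload 4.5 kg.
Tool frame: the origin (TCP) lies where the fingers leave the gripper's body, on its centre line; the fingertips stand 64 mm ahead of it and the grasp point (between the pads) lies 45 mm ahead of it; z points along the fingers, y is the line along which they close (so a half turn about z gives the same grasp; the last joint's range is limited). The gripper opens to 88 mm and grips with 3 to 60 N. Pads are 18 mm wide; open, the fingers measure 123 mm over their backs; the gripper's body (75 mm by 187 mm) begins 45 mm behind the grasp point.
Start: joints at [-1.264, 0.689, -0.195, 1.565, 0.157, 0.902, -0.215], TCP at [0.168, 0.602, 0.303] pointing down, gripper open.
Joint ranges: [-3.01, 3.01], [-0.46, 2.08], [-1.47, 1.51], [0.13, 2.56], [-1, 4.14], [0.04, 2.09], [-2.66, 2.66]. Speed limits (rad/s): [2.57, 2.57, 3.14, 3.14, 3.14, 3.14, 3.14].

### API

Orientations are given as a unit quaternion [x, y, z, w].
In Python, from plant import r gives the robot as it stands.
- The arm moves only by the tool play_rows, never from a script. Its arguments are lists of equal length, an entry for each row: "translation": the shift along the tool's x, y, z in m, a list of three; "delta_rot": the turn, a rotation vector about the tool's x, y, z in degrees, a list of three; "grip": the opening, from -1 (shut) to 1 (fully open). In form: {"translation": [[x, y, z], ...], "delta_rot": [[rx, ry, rz], ...], "grip": [grip, ...]}. A call has 1 to 20 rows; each row shifts and turns the commanded pose from where the row before left it, along the tool's axes as they then stand; what a row does not reach is not made up. A row lasts 1/8 s, in which the tool goes at most 62.5 mm and 10.7 degrees, less where a joint would pass 70% of its speed; a pose out of reach is approached as far as the arm can. A call with a gripper value outside its range is refused whole. The fingers move at their own pace and stop on an object; "squeeze" is the grip in N (left out, the last holds). Time passes only in rows, so rows that do not move let the fingers close. It gives the time, the measured TCP pose, the force, the opening and the grip force at its end, in the units of the state.
- r.get_state(): the state, without advancing time (a new reading comes with each control period).
- r.snapshot(name): name is "side" or "top" or "wrist"; returns the picture (420x560x3 uint8, blue, green, red); there is no depth.
- r.get_calibration(name): a dict with "intrinsics" (3x3 intrinsics, pixels), "eye" and "rotation" of the camera in the world. Camera axes: x right, y up, looking along -z (the intrinsics and any distortion apply to the point x, -y, -z); pixel columns grow to the right and rows downward; lengths in m; the calibration is good to about 2 mm. A picture is of the moment at which its call begins: read the wrist's pose just before it. get_calibration takes no time and is no camera call; for the wrist camera it gives the pose at the moment of the call.
- r.finish_job(): hands the job in; it is judged then, once.
Trained networks look in the newest picture that a camera, given by its name, has taken for a name from the list of things; names that differ only in an ending like _2 or _b are one class to them, and where a whole thing is asked for, a point or a joint stands for the part that bears it (a point fixed in the world has none). Each returns a list of dicts, best first, with "confidence" (0 to 1); they miss things now and then, are a little off and sometimes report something else, mostly with a low value. They report only what shows in the picture. A call takes as long as a camera call.
- r.look_for(camera, target): "point" ([x, y, z] in m, in world coordinates, good to about 4 mm: the middle of the surface that is visible of it).
- r.silhouettes(camera, target): "pixels" (420x560 bool, what is visible of it).
The state is a dict: "clock": time; "q": joint angles; "qd": joint speeds; "joint_torque": joint torques, N m; "tool_pos": TCP position; "eef_rot": TCP orientation; "contact_force": force on the tool from outside, world axes, zero at the start; "moment": the same for the moment, N m; "opening": opening from 0.0 (shut) to 1.0 (fully open); "finger_force": force on a finger pad.
Only numpy, scipy, OpenCV 4.12 (cv2) and the standard library are available. Lean on these libraries where they do the work, as an engineer would, in place of code of your own. Each camera call takes 0.05 s, during which the arm holds its last target. There are 200 camera calls.

## Working session

There is one attempt and no reset: what is moved stays moved. The work goes in short steps, Python scripts to look and compute and a tool call to move; the robot and the scene stay as the last step left them, time stands still between calls to the robot, and variables do not carry over. Pictures are saved under pics/ and viewed, at most 10 in all, crops included, and the job is handed in when it is done.

Besides the shell and the picture viewer there is one more tool, called after ">>>" in YAML: its name, and indented under it one key for each argument. play_rows: Moves the arm, as the interface text tells. Its arguments: {"type":"object","properties":{"translation":{"type":"array","items":{"type":"array","items":{"type":"number"}}},"delta_rot":{"type":"array","items":{"type":"array","items":{"type":"number"}}},"grip":{"type":"array","items":{"type":"number"}},"squeeze":{"type":"number"}},"required":["translation","delta_rot","grip"]}

```bash
mkdir -p pics; ls; python3 - <<'E'
from plant import r
import cv2,numpy as np
s=r.get_state();print({k:np.round(v,3).tolist() for k,v in s.items()})
for c in("side","top"):
    cv2.imwrite(f"pics/{c}0.png",r.snapshot(c))
    k=r.get_calibration(c);print(c,k)
    for t in["drawer_knob","cabinet","drawer","carrier_bar","amber_bottle","dial_timer","clear_bottle","tin"]:
        print(t,[(np.round(d["point"],3).tolist(),round(d["confidence"],2)) for d in r.look_for(c,t)[:2]])
E
```

```text
pics
{'clock': 0.0, 'q': [-1.264, 0.69, -0.195, 1.566, 0.157, 0.902, -0.215], 'qd': [-0.002, 0.002, -0.0, -0.0, -0.0, 0.001, -0.001], 'joint_torque': [-0.0, -52.757, -1.267, -15.343, -0.053, 0.007, 0.0], 'tool_pos': [0.168, 0.601, 0.302], 'eef_rot': [0.136, 0.991, -0.001, -0.0], 'contact_force': [-0.241, -0.022, 0.007], 'moment': [0.027, -0.014, -0.01], 'finger_force': 0.0, 'opening': 1.002}
side {'intrinsics': array([[523.48946924,   0.        , 275.99235385],
       [  0.        , 523.48946924, 219.27298009],
       [  0.        ,   0.        ,   1.        ]]), 'eye': array([ 0.33491423, -0.63999355,  0.98435591]), 'rotation': array([ 0.34982142, -0.0566326 , -0.14083105,  0.92443731])}
drawer_knob [([0.57, 0.072, 0.083], 0.97)]
cabinet [([0.636, 0.072, 0.115], 0.94), ([0.57, 0.075, 0.084], 0.27)]
drawer [([0.569, 0.068, 0.078], 0.77)]
carrier_bar []
amber_bottle [([0.621, 0.266, 0.094], 0.68)]
dial_timer [([0.635, -0.076, 0.045], 0.72), ([0.637, 0.069, 0.111], 0.65)]
clear_bottle [([0.461, -0.136, 0.071], 0.62)]
tin []
top {'intrinsics': array([[538.86097668,   0.        , 269.87025484],
       [  0.        , 538.86097668, 209.90887841],
       [  0.        ,   0.        ,   1.        ]]), 'eye': array([0.32222222, 0.14820496, 1.33212369]), 'rotation': array([ 0.06280548, -0.06813016, -0.69551596,  0.71251056])}
drawer_knob [([0.569, 0.087, 0.09], 0.84)]
cabinet [([0.639, 0.105, 0.119], 0.88)]
drawer [([0.566, 0.088, 0.092], 0.61)]
carrier_bar []
amber_bottle [([0.617, 0.265, 0.084], 0.95)]
dial_timer [([0.638, -0.057, 0.05], 0.9)]
clear_bottle [([0.463, -0.111, 0.081], 0.64)]
tin []
```

View pics/side0.png

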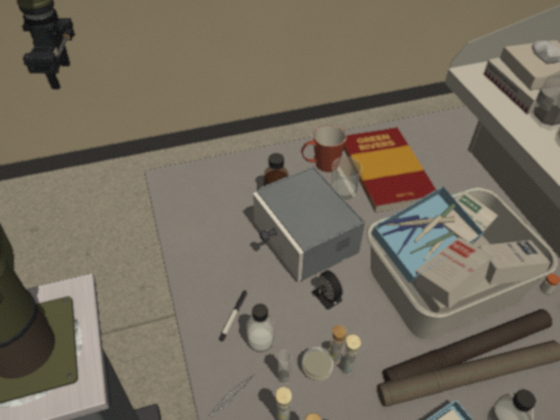

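View pics/top0.png

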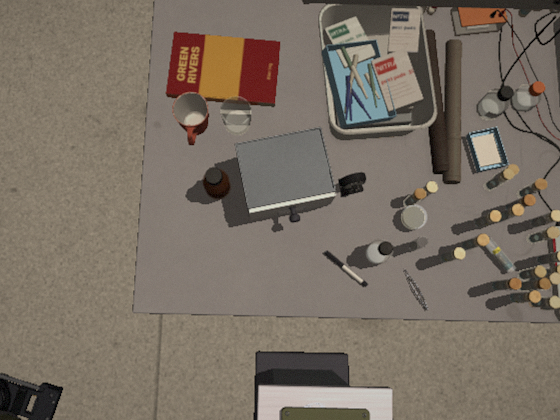

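```bash
cat > h.py <<'E'
from plant import r
import cv2,numpy as np
from scipy.spatial.transform import Rotation as R
def cal(c): return r.get_calibration(c)
def ray(k,uv):
    K=k["intrinsics"];d=np.linalg.inv(K)@[uv[0],uv[1],1]
    d=np.array([d[0],-d[1],-d[2]]);return np.array(k["eye"]),R.from_quat(k["rotation"]).apply(d/np.linalg.norm(d))
def atz(k,uv,z):
    e,d=ray(k,uv);return e+d*(z-e[2])/d[2]
def tri(obs):
    A=np.zeros((3,3));b=np.zeros(3);rs=[ray(k,u) for k,u in obs]
    for e,d in rs:
        M=np.eye(3)-np.outer(d,d);A+=M;b+=M@e
    p=np.linalg.solve(A,b);return p,[round(float(np.linalg.norm(np.cross(p-e,d))),4) for e,d in rs]
def proj(k,p):
    q=R.from_quat(k["rotation"]).inv().apply(np.atleast_2d(p)-k["eye"]);q=q*[1,-1,-1]
    w=q@k["intrinsics"].T;return w[:,:2]/w[:,2:]
def mask(c,t):
    s=r.silhouettes(c,t)
    return (s[0]["pixels"],s[0]["confidence"]) if s else (None,0)
E
python3 - <<'E'
from h import *
ims=[]
ks={}
for c in("side","top"):
    ks[c]=cal(c);im=r.snapshot(c);cv2.imwrite(f"pics/{c}1.png",im)
    o={}
    for t in["drawer_knob","cabinet","amber_bottle","dial_timer","clear_bottle"]:
        m,cf=mask(c,t)
        if m is None: print(c,t,None);continue
        y,x=np.nonzero(m);rect=cv2.minAreaRect(np.c_[x,y].astype(np.float32))
        print(c,t,round(cf,2),m.sum(),"cen",x.mean().round(1),y.mean().round(1),"box",x.min(),x.max(),y.min(),y.max())
        if t=="drawer_knob":o=(x.mean(),y.mean())
        ks[c+t]=o
    x0,y0=(245,160) if c=="side" else (225,115)
    ims.append(cv2.resize(im[y0:y0+125,x0:x0+125],(400,600 if 0 else 400),interpolation=cv2.INTER_CUBIC))
cv2.imwrite("pics/crop1.png",cv2.convertScaleAbs(np.hstack(ims),alpha=1.7))
print(tri([(ks["side"],ks["sidedrawer_knob"]),(ks["top"],ks["topdrawer_knob"])]))
E
```

```text
side drawer_knob 0.75 1721 cen 277.0 236.7 box 253 302 193 280
side cabinet 0.67 8290 cen 306.6 222.6 box 253 363 167 280
side amber_bottle 0.77 534 cen 274.4 169.2 box 263 287 153 184
side dial_timer 0.71 746 cen 328.3 290.1 box 313 341 271 309
side clear_bottle None
top drawer_knob 0.91 1092 cen 292.1 205.8 box 249 335 192 221
top cabinet 0.74 6989 cen 285.0 173.0 box 235 334 127 221
top amber_bottle 0.88 708 cen 215.8 182.6 box 202 230 167 198
top dial_timer 0.56 472 cen 351.2 183.1 box 338 365 172 195
top clear_bottle 0.55 567 cen 378.2 251.1 box 364 392 238 264
(array([0.57242562, 0.08809125, 0.05883071]), [0.0002, 0.0002])
```

View pics/crop1.png

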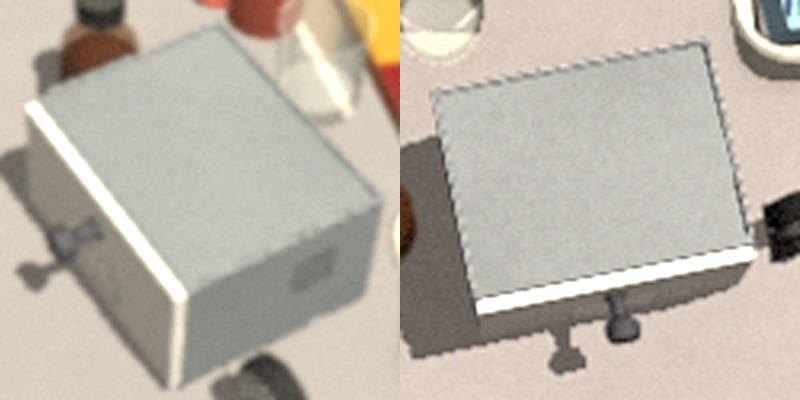

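```bash
python3 - <<'E'
from h import *
S,T=cal("side"),cal("top")
s=lambda u,v:(245+u/3.2-.35,160+v/3.2-.35)
t=lambda u,v:(225+u/3.2-.35,115+v/3.2-.35)
pr=[("knob",s(67,240),t(222,325)),("frontL",s(28,103),t(80,312)),("frontR",s(183,298),t(355,258)),("backL",s(220,27),t(37,92)),("backR",s(380,198),t(305,42))]
for n,a,b in pr:
    z={"knob":.08,"frontL":.113,"frontR":.113}.get(n,.1185)
    p,e=tri([(S,a),(T,b)]);print(n,p.round(4),e,"side@z",atz(S,a,z).round(4),"top@z",atz(T,b,z).round(4))
E
```

```text
knob [0.5437 0.0842 0.0807] [0.0003, 0.0003] side@z [0.5442 0.0847 0.08  ] top@z [0.5435 0.0841 0.08  ]
frontL [0.545  0.1879 0.1162] [0.0009, 0.0009] side@z [0.5467 0.191  0.113 ] top@z [0.5446 0.188  0.113 ]
frontR [ 0.5928 -0.0104  0.1107] [0.0029, 0.0029] side@z [ 0.5951 -0.0118  0.113 ] top@z [ 0.5893 -0.0097  0.113 ]
backL [0.7078 0.2245 0.1145] [0.0001, 0.0001] side@z [0.706  0.2205 0.1185] top@z [0.7066 0.2243 0.1185]
backR [0.7519 0.0277 0.1166] [0.0009, 0.0009] side@z [0.752  0.0263 0.1185] top@z [0.7502 0.028  0.1185]
```

>>> play_rows:
  translation:
    - [-0.0313, -0.0249, 0]
    - [-0.0313, -0.0249, 0]
    - [-0.0313, -0.0249, 0]
    - [-0.0313, -0.0249, 0]
    - [-0.0313, -0.0249, 0]
    - [-0.0313, -0.0249, 0]
    - [-0.0313, -0.0249, 0]
    - [-0.0313, -0.0249, 0]
    - [-0.0313, -0.0249, 0]
    - [-0.0313, -0.0249, 0]
    - [-0.0313, -0.0249, 0]
    - [-0.0313, -0.0249, 0]
    - [-0.0313, -0.0249, 0]
    - [-0.0313, -0.0249, 0]
    - [-0.0313, -0.0249, 0]
    - [-0.0313, -0.0249, 0]
    - [0, 0, 0]
    - [0, 0, 0]
    - [0, 0, 0]
    - [0, 0, 0]
  delta_rot:
    - [0, 0, 0]
    - [0, 0, 0]
    - [0, 0, 0]
    - [0, 0, 0]
    - [0, 0, 0]
    - [0, 0, 0]
    - [0, 0, 0]
    - [0, 0, 0]
    - [0, 0, 0]
    - [0, 0, 0]
    - [0, 0, 0]
    - [0, 0, 0]
    - [0, 0, 0]
    - [0, 0, 0]
    - [0, 0, 0]
    - [0, 0, 0]
    - [0, 0, -9.5]
    - [0, 0, -9.5]
    - [0, 0, -9.6]
    - [0, 0, 0]
  grip: [0, 0, 0, 0, 0, 0, 0, 0, 0, 0, 0, 0, 0, 0, 0, 0, 0, 0, 0, 0]

```text
clock: 4.0
tool_pos: [0.5434, 0.0831, 0.3027]
eef_rot: [-0.112, 0.994, 0.0, 0.0]
contact_force: [0.5, 0.4, 0.3]
opening: 0.5
finger_force: 0.0
```

```bash
cat >> h.py <<'E'
def go(target,yaw=None):
    "print tool-frame shift to a world target and, if given, turn about tool z so that tool y points along yaw"
    s=r.get_state();q=R.from_quat(s["eef_rot"]);m=q.as_matrix()
    print("t",round(s["clock"],2),"pos",np.round(s["tool_pos"],4),"y-az",round(np.degrees(np.arctan2(m[1,1],m[0,1])),2),"zaxis",m[:,2].round(3),"open",round(s["opening"]*88,1),"F",np.round(s["contact_force"],2),"M",np.round(s["moment"],3),"q",np.round(s["q"],2))
    if target is not None: print("shift",q.inv().apply(np.array(target)-s["tool_pos"]).round(4))
E
python3 - <<'E'
from h import *
k=cal("wrist");im=r.snapshot("wrist");cv2.imwrite("pics/w0.png",im)
go([.543,.0838,.126]);print(k["eye"],proj(k,[.543,.0838,.08]))
E
```

```text
t 4.05 pos [0.5434 0.0832 0.3027] y-az 102.77 zaxis [-0.  0. -1.] open 44.0 F [-0.29  0.5   0.25] M [ 0.022  0.032 -0.015] q [ 0.02  0.61 -0.42  1.79  0.33  0.81  1.23]
shift [0.0002 0.0006 0.1767]
[0.47395261 0.06538245 0.38465688] [[281.9706679  192.98584783]]
```

View pics/w0.png

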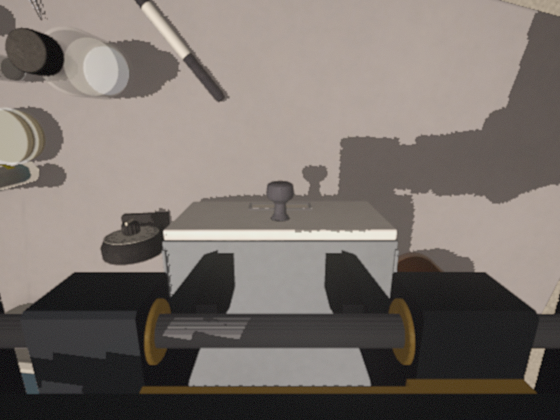

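>>> play_rows:
  translation:
    - [0, 0, 0.025]
    - [0, 0, 0.035]
    - [0, 0, 0.035]
    - [0, 0, 0.03]
    - [0, 0, 0.025]
    - [0, 0, 0.016]
    - [0, 0, 0.01]
    - [0, 0, 0]
    - [0, 0, 0]
    - [0, 0, 0]
    - [0, 0, 0]
    - [0, 0, 0]
  delta_rot:
    - [0, 0, 0]
    - [0, 0, 0]
    - [0, 0, 0]
    - [0, 0, 0]
    - [0, 0, 0]
    - [0, 0, 0]
    - [0, 0, 0]
    - [0, 0, 0]
    - [0, 0, 0]
    - [0, 0, 0]
    - [0, 0, 0]
    - [0, 0, 0]
  grip: [0, 0, 0, 0, 0, 0, 0, 0, -0.7, -0.7, -0.7, -0.7]
  squeeze: 25

```text
clock: 5.55
tool_pos: [0.5437, 0.0838, 0.1273]
eef_rot: [-0.113, 0.994, 0.0, 0.001]
contact_force: [-1.1, 0.9, 5.4]
opening: 0.282
finger_force: 25.0
```

```bash
python3 - <<'E'
from h import *
p=r.get_state()["tool_pos"]
go([p[0]-.105*np.cos(.225),p[1]-.105*np.sin(.225),p[2]])
E
```

```text
t 5.55 pos [0.5437 0.0838 0.1273] y-az 102.98 zaxis [ 0.001  0.001 -1.   ] open 24.8 F [-1.11  0.89  5.38] M [0.222 0.182 0.031] q [-0.09  0.87 -0.25  1.92  0.49  0.41  1.09]
shift [ 1.05e-01  2.00e-04 -1.00e-04]
```

>>> play_rows:
  translation:
    - [0.004, 0, 0]
    - [0.008, 0, 0]
    - [0.01, 0, 0]
    - [0.01, 0, 0]
    - [0.01, 0, 0]
    - [0.01, 0, 0]
    - [0.01, 0, 0]
    - [0.01, 0, 0]
    - [0.01, 0, 0]
    - [0.008, 0, 0]
    - [0.005, 0, 0]
    - [0.004, 0, 0]
    - [0.003, 0, 0]
    - [0.002, 0, 0]
    - [0, 0, 0]
  delta_rot:
    - [0, 0, 0]
    - [0, 0, 0]
    - [0, 0, 0]
    - [0, 0, 0]
    - [0, 0, 0]
    - [0, 0, 0]
    - [0, 0, 0]
    - [0, 0, 0]
    - [0, 0, 0]
    - [0, 0, 0]
    - [0, 0, 0]
    - [0, 0, 0]
    - [0, 0, 0]
    - [0, 0, 0]
    - [0, 0, 0]
  grip: [-0.7, -0.7, -0.7, -0.7, -0.7, -0.7, -0.7, -0.7, -0.7, -0.7, -0.7, -0.7, -0.7, -0.7, -0.7]

```text
clock: 7.42
tool_pos: [0.4417, 0.0603, 0.1272]
eef_rot: [-0.113, 0.994, 0.0, 0.0]
contact_force: [0.9, 1.7, 8.9]
opening: 0.279
finger_force: 25.0
```

```bash
python3 - <<'E'
from h import *
go(None)
E
```

```text
t 7.42 pos [0.4417 0.0603 0.1272] y-az 102.99 zaxis [ 0.001  0.001 -1.   ] open 24.5 F [0.89 1.74 8.93] M [ 0.508 -0.188 -0.006] q [-0.19  0.81 -0.09  2.23  0.56  0.12  0.99]
```

>>> play_rows:
  translation:
    - [0.002, 0, 0]
    - [0.002, 0, 0]
    - [0.001, 0, 0]
    - [0, 0, 0]
  delta_rot:
    - [0, 0, 0]
    - [0, 0, 0]
    - [0, 0, 0]
    - [0, 0, 0]
  grip: [-0.7, -0.7, -0.7, -0.7]

```text
clock: 7.92
tool_pos: [0.4408, 0.0601, 0.1273]
eef_rot: [-0.113, 0.994, 0.001, 0.004]
contact_force: [7.7, 2.6, 2.8]
opening: 0.283
finger_force: 25.0
```

```bash
python3 - <<'E'
from h import *
go(None)
E
```

```text
t 7.92 pos [0.4408 0.0601 0.1273] y-az 102.95 zaxis [ 0.008  0.004 -1.   ] open 24.9 F [7.7  2.58 2.79] M [ 0.506 -1.626  0.013] q [-0.19  0.81 -0.07  2.24  0.57  0.1   0.99]
```

>>> play_rows:
  translation:
    - [-0.004, 0, 0]
    - [0, 0, 0]
    - [0, 0, 0]
    - [0, 0, 0]
    - [0, 0, -0.01]
    - [0, 0, -0.02]
    - [0, 0, -0.03]
    - [0, 0, -0.035]
    - [0, 0, -0.035]
    - [0, 0, -0.03]
    - [0, 0, -0.02]
    - [0, 0, 0]
  delta_rot:
    - [0, 0, 0]
    - [0, 0, 0]
    - [0, 0, 0]
    - [0, 0, 0]
    - [0, 0, 0]
    - [0, 0, 0]
    - [0, 0, 0]
    - [0, 0, 0]
    - [0, 0, 0]
    - [0, 0, 0]
    - [0, 0, 0]
    - [0, 0, 0]
  grip: [-0.7, 0, 0, 0, 0, 0, 0, 0, 0, 0, 0, 0]

```text
clock: 9.43
tool_pos: [0.4413, 0.0596, 0.3081]
eef_rot: [-0.113, 0.994, -0.0, 0.002]
contact_force: [-0.2, 0.1, -0.6]
opening: 0.5
finger_force: 0.0
```

```bash
python3 - <<'E'
from h import *
go(None)
im={}
for c in("top","wrist","side"):
    k=cal(c);im[c]=r.snapshot(c)
    for t in["drawer_knob","carrier_bar","carrier","tin","dish_top"]:
        print(c,t,[(np.round(d["point"],3).tolist(),round(d["confidence"],2)) for d in r.look_for(c,t)[:2]])
    print(c,proj(k,[[.4405,.0601,.08],[.5187,.0779,.088]]).round(1).tolist())
z=lambda a:cv2.resize(a,(400,300),interpolation=cv2.INTER_CUBIC)
cv2.imwrite("pics/a2.png",np.vstack([np.hstack([z(im["top"][140:140+120,220:380]),z(im["side"][170:290,210:370])]),np.hstack([z(im["wrist"]),z(im["wrist"])*0])]))
for c in im: cv2.imwrite(f"pics/raw2_{c}.png",im[c])
E
```

```text
t 9.43 pos [0.4413 0.0596 0.3081] y-az 102.94 zaxis [ 0.003  0.    -1.   ] open 44.0 F [-0.21  0.15 -0.64] M [ 0.051  0.019 -0.015] q [ 0.07  0.48 -0.46  2.07  0.34  0.66  1.19]
top drawer_knob [([0.57, 0.114, 0.015], 0.94), ([0.637, -0.061, 0.051], 0.38)]
top carrier_bar [([0.519, 0.123, 0.032], 0.61)]
top carrier [([0.512, 0.124, 0.03], 0.78)]
top tin [([0.516, 0.125, 0.031], 0.59), ([0.522, 0.127, 0.055], 0.53)]
top dish_top []
top [[303.7, 260.1], [296.7, 226.1]]
wrist drawer_knob [([0.472, 0.076, 0.073], 0.68), ([0.459, -0.116, 0.082], 0.65)]
wrist carrier_bar [([0.521, 0.077, 0.072], 0.69)]
wrist carrier [([0.518, 0.081, 0.075], 0.9)]
wrist tin [([0.507, 0.114, 0.054], 0.67), ([0.471, 0.07, 0.074], 0.61)]
wrist dish_top [([0.518, 0.038, 0.059], 0.7)]
wrist [[281.7, 193.0], [281.4, 272.6]]
side drawer_knob [([0.531, 0.062, 0.049], 0.84), ([0.637, -0.076, 0.044], 0.38)]
side carrier_bar [([0.522, 0.083, 0.077], 0.55)]
side carrier [([0.524, 0.08, 0.078], 0.66)]
side tin [([0.499, 0.116, 0.049], 0.76), ([0.636, -0.076, 0.043], 0.56)]
side dish_top [([0.518, 0.036, 0.056], 0.75)]
side [[223.2, 253.7], [255.4, 237.2]]
```

View pics/a2.png

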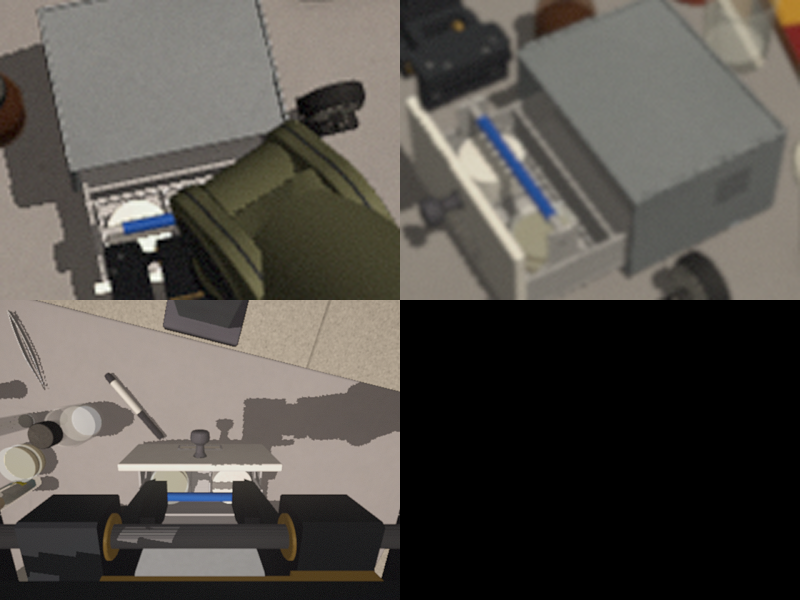

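```bash
cat >> h.py <<'E'
def blue(im,box=None):
    h=cv2.cvtColor(im,cv2.COLOR_BGR2HSV);m=cv2.inRange(h,(103,130,60),(125,255,255))
    if box: 
        n=np.zeros_like(m);a,b,c,d=box;n[c:d,a:b]=m[c:d,a:b];m=n
    n,l,st,_=cv2.connectedComponentsWithStats(m);i=1+np.argmax(st[1:,4]);y,x=np.nonzero(l==i)
    p=np.c_[x,y].astype(np.float32);vx,vy,x0,y0=cv2.fitLine(p,cv2.DIST_L2,0,.01,.01).ravel()
    t=(p-[x0,y0])@[vx,vy];e=[np.array([x0,y0])+tt*np.array([vx,vy]) for tt in (t.min(),t.max())]
    return e,len(p)
def hit(k,uv,k2,e2):
    "ray of uv meets the plane of the line e2 seen by k2"
    e,d=ray(k,uv);o,a=ray(k2,e2[0]);_,b=ray(k2,e2[1]);n=np.cross(a,b);return e+d*(n@(o-e))/(n@d)
E
python3 - <<'E'
from h import *
W,S,T=cal("wrist"),cal("side"),cal("top")
w,n=blue(cv2.imread("pics/raw2_wrist.png"),(200,350,240,300));print(w,n)
s,n=blue(cv2.imread("pics/raw2_side.png"),(225,290,200,275));print(s,n)
t,n=blue(cv2.imread("pics/raw2_top.png"),(255,300,210,245));print(t,n)
P=[hit(S,e,W,w) for e in s];print(np.round(P,4),np.mean(P,0),np.linalg.norm(P[0]-P[1]),"z .088:",[atz(S,e,.088).round(4) for e in s],"wrist z",[atz(W,e,.088).round(4) for e in w],"top",[atz(T,e,.088).round(4) for e in t])
E
```

```text
[array([233.96957, 275.1539 ], dtype=float32), array([324.03067, 275.81363], dtype=float32)] 1034
[array([242.24503, 217.54648], dtype=float32), array([269.2332 , 254.83122], dtype=float32)] 150
[array([269.76968, 230.86156], dtype=float32), array([289.18872, 226.93285], dtype=float32)] 84
[[0.5018 0.1245 0.1091]
 [0.5299 0.0098 0.1042]] [0.51588962 0.0671248  0.10665968] 0.11823129010595493 z .088: [array([0.5059, 0.1429, 0.088 ]), array([0.5335, 0.0217, 0.088 ])] wrist z [array([0.5336, 0.0321, 0.088 ]), array([0.5138, 0.121 , 0.088 ])] top [array([0.506 , 0.1406, 0.088 ]), array([0.5164, 0.0955, 0.088 ])]
```

>>> play_rows:
  translation:
    - [-0.02, 0.003, 0]
    - [-0.02, 0.003, 0]
    - [-0.02, 0.003, 0]
    - [-0.0214, 0.0032, 0]
    - [0, 0, 0]
    - [0, 0, 0]
    - [0, 0, 0]
    - [0, 0, 0]
    - [0, 0, 0]
    - [0, 0, 0]
    - [0, 0, 0]
    - [0, 0, 0]
    - [0, 0, 0]
    - [0, 0, 0]
  delta_rot:
    - [0, 0, 0]
    - [0, 0, 0]
    - [0, 0, 0]
    - [0, 0, 0]
    - [0, 0, -10]
    - [0, 0, -10]
    - [0, 0, -10]
    - [0, 0, -10]
    - [0, 0, -10]
    - [0, 0, -10]
    - [0, 0, -10]
    - [0, 0, -10]
    - [0, 0, -10]
    - [0, 0, 0]
  grip: [-0.18, -0.18, -0.18, -0.18, -0.18, -0.18, -0.18, -0.18, -0.18, -0.18, -0.18, -0.18, -0.18, -0.18]

```text
clock: 12.08
tool_pos: [0.5176, 0.0897, 0.3065]
eef_rot: [0.782, -0.624, -0.0, -0.0]
contact_force: [0.2, 0.0, 0.1]
opening: 0.411
finger_force: 0.0
```

```bash
python3 - <<'E'
from h import *
go([.5177,.0898,.30])
W,S=cal("wrist"),cal("side")
im=r.snapshot("wrist");cv2.imwrite("pics/w3.png",im);si=r.snapshot("side");cv2.imwrite("pics/s3.png",si)
w,n=blue(im);print(w,n,[atz(W,e,.088).round(4) for e in w])
s,n=blue(si,(225,290,200,275));print(s,n)
P=[hit(S,e,W,w) for e in s];print(np.round(P,4))
E
```

```text
t 12.07 pos [0.5176 0.0897 0.3065] y-az -167.15 zaxis [-0.001  0.    -1.   ] open 36.2 F [0.19 0.01 0.08] M [ 0.041  0.109 -0.019] q [ 0.27  0.68 -0.89  1.84  0.65  0.94  2.45]
shift [-0.0001 -0.0002  0.0065]
[array([279.01724, 249.00052], dtype=float32), array([279.03476, 111.99924], dtype=float32)] 1599 [array([0.507 , 0.1411, 0.088 ]), array([0.5357, 0.0151, 0.088 ])]
[array([242.30301, 217.50366], dtype=float32), array([269.2618, 254.8108], dtype=float32)] 151
[[0.5063 0.1442 0.0867]
 [0.5339 0.0228 0.0866]]
```

View pics/w3.png

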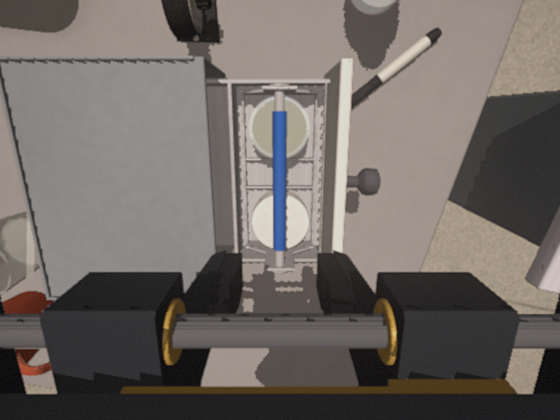

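>>> play_rows:
  translation:
    - [0.0021, -0.0011, 0.02]
    - [0, 0, 0.03]
    - [0, 0, 0.03]
    - [0, 0, 0.025]
    - [0, 0, 0.02]
    - [0, 0, 0.015]
    - [0, 0, 0.01]
    - [0, 0, 0]
    - [0, 0, 0]
  delta_rot:
    - [0, 0, 0]
    - [0, 0, 0]
    - [0, 0, 0]
    - [0, 0, 0]
    - [0, 0, 0]
    - [0, 0, 0]
    - [0, 0, 0]
    - [0, 0, 0]
    - [0, 0, 0]
  grip: [-0.18, -0.18, -0.18, -0.18, -0.18, -0.18, -0.18, -0.18, -0.18]

```text
clock: 13.3
tool_pos: [0.5195, 0.0883, 0.1572]
eef_rot: [0.782, -0.623, 0.0, -0.0]
contact_force: [0.0, -0.3, -0.3]
opening: 0.415
finger_force: 0.0
```

```bash
python3 - <<'E'
from h import *
go([.5191,.0879,.133])
W=cal("wrist");im=r.snapshot("wrist");cv2.imwrite("pics/w4.png",im)
w,n=blue(im);print(w,n,[atz(W,e,.0875).round(4) for e in w])
E
```

```text
t 13.3 pos [0.5195 0.0883 0.1572] y-az -167.04 zaxis [ 0.001  0.    -1.   ] open 36.5 F [ 0.   -0.27 -0.31] M [ 0.068  0.141 -0.   ] q [ 0.15  0.88 -0.69  1.96  0.94  0.65  2.21]
shift [0.0003 0.0005 0.0242]
[array([281.87854, 313.062  ], dtype=float32), array([283.28333 , 111.925156], dtype=float32)] 4905 [array([0.5132, 0.1137, 0.0875]), array([0.5357, 0.0144, 0.0875])]
```

View pics/w4.png

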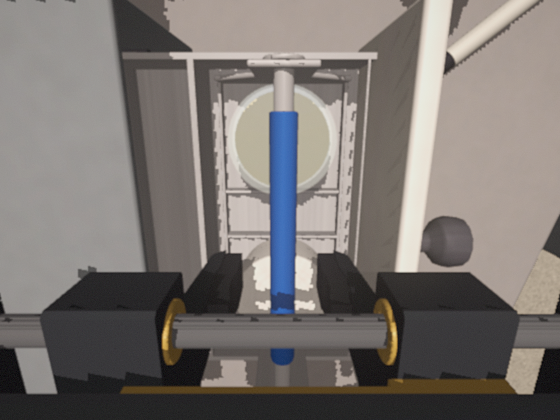

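>>> play_rows:
  translation:
    - [0, 0.0006, 0.01]
    - [0, 0, 0.009]
    - [0, 0, 0.005]
    - [0, 0, 0]
    - [0, 0, 0]
    - [0, 0, 0]
    - [0, 0, 0]
    - [0, 0, 0]
  delta_rot:
    - [0, 0, 0]
    - [0, 0, 0]
    - [0, 0, 0]
    - [0, 0, 0]
    - [0, 0, 0]
    - [0, 0, 0]
    - [0, 0, 0]
    - [0, 0, 0]
  grip: [-0.18, -0.18, -0.18, -0.18, -0.9, -0.9, -0.9, -0.9]
  squeeze: 30

```text
clock: 14.35
tool_pos: [0.5184, 0.088, 0.1329]
eef_rot: [0.782, -0.623, -0.0, 0.0]
contact_force: [0.1, -1.0, 1.2]
opening: 0.133
finger_force: 29.3
```

```bash
python3 - <<'E'
from h import *
go(None)
E
```

```text
t 14.35 pos [0.5184 0.088  0.1329] y-az -167.03 zaxis [-0. -0. -1.] open 11.7 F [ 0.11 -1.02  1.24] M [0.011 0.317 0.016] q [ 0.12  0.91 -0.65  1.97  0.99  0.61  2.16]
```

>>> play_rows:
  translation:
    - [0, 0, 0]
    - [0, 0, 0]
    - [0, 0, -0.002]
    - [0, 0, -0.002]
    - [0, 0, -0.001]
    - [0, 0, 0]
    - [0, 0, 0]
    - [0, 0, 0]
  delta_rot:
    - [0, 0, 0]
    - [0, 0, 0]
    - [0, 0, 0]
    - [0, 0, 0]
    - [0, 0, 0]
    - [0, 0, 0]
    - [0, 0, 0]
    - [0, 0, 0]
  grip: [-0.9, -0.9, -0.9, -0.9, -0.9, -0.9, -0.9, -0.9]
  squeeze: 58

```text
clock: 15.35
tool_pos: [0.5185, 0.088, 0.1377]
eef_rot: [0.782, -0.623, -0.0, 0.0]
contact_force: [0.3, 0.2, -4.2]
opening: 0.119
finger_force: 57.5
```

```bash
cat >> h.py <<'E'
def tilt():
    s=r.get_state();u=np.array([np.cos(.225),np.sin(.225),0]);v=np.array([-u[1],u[0],0])
    print("F",np.round(s["contact_force"],2),"M.u",round(float(s["moment"]@u),3),"M.v",round(float(s["moment"]@v),3),"com offset +v mm",round(1000*float(s["moment"]@u/s["contact_force"][2]),1))
E
python3 - <<'E'
from h import *
go(None);tilt()
W=cal("wrist");im=r.snapshot("wrist");tilt();cv2.imwrite("pics/w5.png",im);si=r.snapshot("side");tilt()
w,n=blue(im);print(w,n,[atz(W,e,.0925).round(4) for e in w])
E
```

```text
t 15.35 pos [0.5185 0.088  0.1377] y-az -167.03 zaxis [-0.  0. -1.] open 10.5 F [ 0.3   0.22 -4.2 ] M [0.106 0.128 0.054] q [ 0.13  0.91 -0.66  1.97  0.98  0.62  2.17]
F [ 0.3   0.22 -4.2 ] M.u 0.132 M.v 0.101 com offset +v mm -31.3
F [-0.44  0.49 -4.68] M.u 0.154 M.v 0.113 com offset +v mm -32.9
F [ 0.23 -0.19 -5.27] M.u 0.025 M.v 0.177 com offset +v mm -4.7
[array([279.2832 , 312.03372], dtype=float32), array([279.79095 , 111.963936], dtype=float32)] 6003 [array([0.5173, 0.0973, 0.0925]), array([0.5362, 0.0146, 0.0925])]
```

View pics/w5.png

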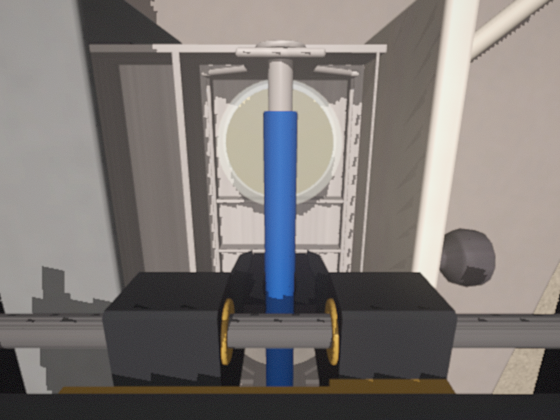

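```bash
cat >> h.py <<'E'
def avg(n=14):
    u=np.array([np.cos(.225),np.sin(.225),0]);v=np.array([-u[1],u[0],0]);a=[]
    for _ in range(n):
        im=r.snapshot("side");s=r.get_state();a.append([*s["contact_force"],s["moment"]@u,s["moment"]@v])
    a=np.array(a);print("avg",a.mean(0).round(3),"sd",a.std(0).round(3));return im
E
python3 - <<'E'
from h import *
im=avg();cv2.imwrite("pics/s5.png",im);s,n=blue(im,(225,300,170,275));print(s,n);
for z in(.092,): print([atz(cal("side"),e,z).round(4) for e in s])
E
```

```text
avg [-0.107 -0.223 -4.735  0.084  0.076] sd [0.487 0.385 0.437 0.028 0.019]
[array([253.86395, 230.77173], dtype=float32), array([269.291  , 253.48164], dtype=float32)] 124
[array([0.5196, 0.0936, 0.092 ]), array([0.5338, 0.0222, 0.092 ])]
```

>>> play_rows:
  translation:
    - [0, 0, -0.001]
    - [0, 0, -0.003]
    - [0, 0, -0.004]
    - [0, 0, -0.004]
    - [0, 0, -0.004]
    - [0, 0, -0.003]
    - [0, 0, -0.001]
    - [0, 0, 0]
    - [0, 0, 0]
  delta_rot:
    - [0, 0, 0]
    - [0, 0, 0]
    - [0, 0, 0]
    - [0, 0, 0]
    - [0, 0, 0]
    - [0, 0, 0]
    - [0, 0, 0]
    - [0, 0, 0]
    - [0, 0, 0]
  grip: [-0.9, -0.9, -0.9, -0.9, -0.9, -0.9, -0.9, -0.9, -0.9]

```text
clock: 17.27
tool_pos: [0.5185, 0.0879, 0.1576]
eef_rot: [0.782, -0.623, -0.0, 0.0]
contact_force: [-0.1, 0.7, -5.0]
opening: 0.123
finger_force: 57.5
```

```bash
python3 - <<'E'
from h import *
go(None);avg(10)
W=cal("wrist");im=r.snapshot("wrist");cv2.imwrite("pics/w6.png",im)
d=cv2.absdiff(im[60:250,190:370],cv2.imread("pics/w5.png")[60:250,190:370]);print("diff",d.mean())
b=cv2.imread("pics/w5.png");g=lambda a:cv2.cvtColor(a,cv2.COLOR_BGR2GRAY)[55:225,205:355].astype(np.float32)
print(cv2.phaseCorrelate(g(b),g(im)))
w,n=blue(im);print(w,n)
cv2.imwrite("pics/c6.png",np.hstack([b[40:280,180:380],im[40:280,180:380]]))
E
```

```text
t 17.27 pos [0.5185 0.0879 0.1576] y-az -167.03 zaxis [-0.  0. -1.] open 10.8 F [-0.15  0.72 -5.  ] M [0.098 0.05  0.014] q [ 0.15  0.88 -0.69  1.96  0.93  0.65  2.21]
avg [ 0.078  0.12  -4.672  0.099  0.083] sd [0.302 0.572 0.449 0.023 0.026]
diff 15.2811306042885
((-0.04482917871597181, 0.030453697191802576), 0.6591175870542173)
[array([279.27396, 313.01462], dtype=float32), array([279.83157, 111.95794], dtype=float32)] 6028
```

View pics/c6.png

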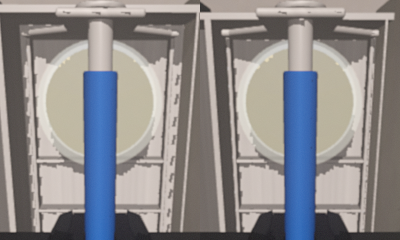

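>>> play_rows:
  translation:
    - [0, 0, -0.002]
    - [0, 0, -0.004]
    - [0, 0, -0.007]
    - [0, 0, -0.01]
    - [0, 0, -0.012]
    - [0, 0, -0.012]
    - [0, 0, -0.012]
    - [0, 0, -0.012]
    - [0, 0, -0.012]
    - [0, 0, -0.012]
    - [0, 0, -0.012]
    - [0, 0, -0.012]
    - [0, 0, -0.012]
    - [0, 0, -0.009]
    - [0, 0, -0.006]
    - [0, 0, -0.003]
    - [0, 0, -0.001]
    - [0, 0, 0]
    - [0, 0, 0]
    - [0, 0, 0]
  delta_rot:
    - [0, 0, 0]
    - [0, 0, 0]
    - [0, 0, 0]
    - [0, 0, 0]
    - [0, 0, 0]
    - [0, 0, 0]
    - [0, 0, 0]
    - [0, 0, 0]
    - [0, 0, 0]
    - [0, 0, 0]
    - [0, 0, 0]
    - [0, 0, 0]
    - [0, 0, 0]
    - [0, 0, 0]
    - [0, 0, 0]
    - [0, 0, 0]
    - [0, 0, 0]
    - [0, 0, 0]
    - [0, 0, 0]
    - [0, 0, 0]
  grip: [-0.9, -0.9, -0.9, -0.9, -0.9, -0.9, -0.9, -0.9, -0.9, -0.9, -0.9, -0.9, -0.9, -0.9, -0.9, -0.9, -0.9, -0.9, -0.9, -0.9]

```text
clock: 20.32
tool_pos: [0.5185, 0.088, 0.3076]
eef_rot: [0.782, -0.623, -0.0, 0.0]
contact_force: [-0.8, 1.1, -4.0]
opening: 0.12
finger_force: 57.5
```

```bash
python3 - <<'E'
from h import *
go(None);si=avg(8)
im=r.snapshot("wrist")
b=cv2.imread("pics/w5.png");g=lambda a:cv2.cvtColor(a,cv2.COLOR_BGR2GRAY)[55:225,205:355].astype(np.float32)
print(cv2.phaseCorrelate(g(b),g(im)))
cv2.imwrite("pics/f7.png",np.hstack([cv2.resize(si[110:320,150:360],(400,400),interpolation=cv2.INTER_CUBIC),cv2.resize(im,(400,400))]))
E
```

```text
t 20.32 pos [0.5185 0.088  0.3076] y-az -167.03 zaxis [-0.  0. -1.] open 10.6 F [-0.81  1.1  -4.04] M [ 0.063  0.12  -0.005] q [ 0.27  0.68 -0.89  1.84  0.65  0.94  2.45]
avg [-0.248  0.084 -4.991  0.078  0.098] sd [0.42  0.374 0.305 0.019 0.023]
((-0.016374214274620158, -0.40183643811516845), 0.5471917122734917)
```

View pics/f7.png

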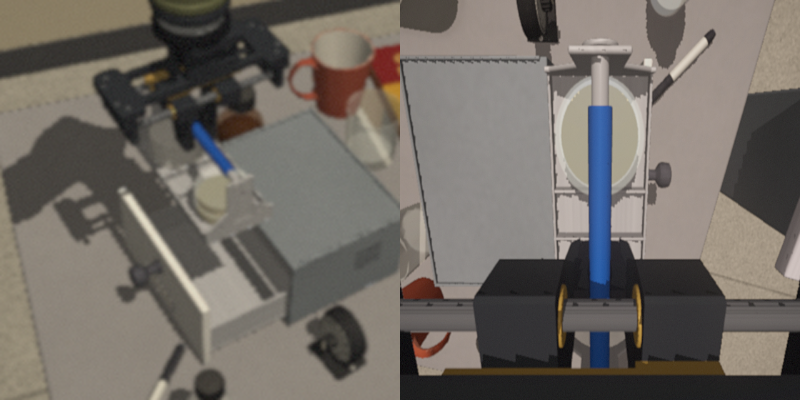

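The carrier hangs level with its underside about 0.19 m up, some 75 mm above the cabinet top. The dishes and tin are in their nests, the drawer is open, and the bystanders have not been touched.

```bash
python3 -c "
from plant import r
print(r.finish_job())"
```

```text
the job is handed in; nothing more can be done
None
```

The job is handed in: the drawer is out to its stop and the gripper holds the carrier level and still, about 75 mm above the cabinet's top. The tin and both dishes are still in their nests, and the bottles and timer were not disturbed.

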